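# Turn the idler arm of a belt drive end for end on its pivot pin

## Robot

A 6-joint arm with a two-finger parallel gripper is mounted at the origin on a cart in front of the work surface, level with it; the furniture and walls round the work are solid. World frame = base frame: x ahead of the robot, y to its left, z up, the work surface at z = 0. Lengths are in m, angles in rad, forces in N, time in s.
With the tool pointing down it reaches from about 0.25 to 0.775 m from the base axis. Payload 8.9 kg.
Tool frame: the origin (TCP) lies at the very end of the fingers, on their centre line; the grasp point (between the pads) lies 19 mm behind it (grip_point_offset is the distance from the TCP to the grasp point, in m); z points along the fingers, y is the line along which they close (so a half turn about z gives the same grasp; the last joint's range is limited). The gripper opens to 85 mm and grips with 20 to 120 N. Pads are 22 mm wide; open, the fingers measure 114 mm over their backs; the gripper's body (76 mm by 85 mm) begins 54 mm behind the grasp point. The pads swing forward as they close: fully open they stand 13 mm farther back than shut.
Start: joints at [-0.139, 0.291, -0.153, 1.127, 0, 1.431], TCP at [0.525, 0, 0.231] pointing down, gripper open.
Joint ranges: [-2.52, 2.52], [-0.91, 1.74], [-1.3, 1.37], [-1.96, 2.02], [-1.52, 1.47], [-3.14, 3.14]. Speed limits (rad/s): [2.22, 2.22, 2.79, 3.14, 3.14, 3.14].

## Interface

Orientations are given as a 3x3 rotation matrix whose columns are the frame's x, y, z axes.
In Python, from workcell import * gives the robot as it stands. The module is installed in compiled form; this text tells all that it offers.
- The arm moves only by the tool carry_out, never from a script. Its argument "commands" is a list of rows, each a list of 3 entries, a list of its own where there are three numbers: the shift along the tool's x, y, z in cm, then the turn about the tool's z in degrees, then the opening, from -1 (shut) to 1 (fully open). A call has 1 to 5 rows; each row is the pose to reach, as a shift and turn from the pose commanded when the call began, along the tool's axes at that moment; what a row does not reach only later rows make up. A row lasts 1/12 s, in which the tool goes at most 41.7 mm and 7.16 degrees, less where a joint would pass 70% of its speed; a pose out of reach is approached as far as the arm can. A call with a gripper value outside its range is refused whole. The fingers move at their own pace and stop on an object; "grip_force" is the grip in N (left out, the last holds). Time passes only in rows, so rows that repeat a pose let the fingers close. It gives the time, the measured TCP pose, the force, the opening and the grip force at its end, in the units of the state.
- observe(): the state, without advancing time (a new reading comes with each control period).
- snapshot(name): name is "scene" or "side" or "wrist"; returns the picture (384x512x3 uint8, red, green, blue); there is no depth.
- camera_info(name): a dict with "fx", "fy", "cx", "cy" (pixels), "D" ([k1, k2, p1, p2, k3] as OpenCV has them; the pictures are not rectified), "world_from_camera" (4x4, takes a point from camera to world coordinates). Camera axes: x right, y up, looking along -z (the intrinsics and any distortion apply to the point x, -y, -z); pixel columns grow to the right and rows downward; lengths in m; the calibration is good to about 2 mm. A picture is of the moment at which its call begins: read the wrist's pose just before it. camera_info takes no time and is no camera call; for the wrist camera it gives the pose at the moment of the call.
- close_job(): hands the job in; it is judged then, once.
The state is a dict: "clock": time; "qpos": joint angles; "qd": joint speeds; "joint_efforts": joint torques, N m; "eef_pos": TCP position; "ee_rot": TCP orientation; "force": force on the tool from outside, world axes, zero at the start; "torque": the same for the moment, N m; "grip_width": finger opening in m; "finger_force": force on a finger pad.
Only numpy, scipy, OpenCV 4.12 (cv2) and the standard library are available. Lean on these libraries where they do the work, as an engineer would, in place of code of your own. Each camera call takes 0.05 s, during which the arm holds its last target. There are 200 camera calls.

## Task

The two pulleys of this belt drive have been exchanged, so turn the idler arm end for end on its pivot pin: its roller must end beside the small pulley, the arm fully down on the pin again, roughly along the long side of the plate, and let go. Nobody knows how heavy the roller is, so first make a short trial lift of about a centimetre with the arm still on its pin, set it down and let go, shift your grip along the bar to the balance point, and only then lift it off, keeping it close to level all the time. Do not crush its thin-walled bar, lower it gently instead of dropping it, and leave the spray can, the spanner and the two bolts where they are.

Things in the scene. Friction and masses are not known exactly. Their poses are not given: they have to be found in the camera images.
- drive_plate: Fixed grey plate of the belt drive, 226 x 430 x 10 mm, no belt or spring fitted; origin at the centre of its underside, on the bench; x across it (at yaw 0 away from the robot), y along its long side, z up. A steel spring post (radius 6 mm, its eye ending 88 mm over the bench) stands at x = -95, y = 0 mm.
- large_pulley: Fixed aluminium pulley, radius 48 mm, its top 41 mm over the plate; origin on its axis at the plate's top (plate frame x = 60, y = 125 mm).
- small_pulley: Fixed aluminium pulley, radius 27 mm, its top 41 mm over the plate; origin on its axis at the plate's top (plate frame x = 60, y = -125 mm).
- pin_foot (a point): Foot of the fixed, upright, greased steel pivot pin, on its axis at the plate's top face (plate frame x = -37, y = 0, z = 10 mm). The pin is 11 mm in diameter for 52 mm, then tapers over 14 mm to 4 mm in diameter; its top is 66 mm over the plate.
- idler_arm: Loose idler arm: a dark hub with a through bore of 16 mm (2.5 mm play round the pin) and a bright round bar, 16 mm in diameter, right across it. Origin on the bore's axis at the hub's underside, which stands on the plate; x along the bar to the roller, z up. Hub 46 mm wide at its foot, 36 mm above, 58 mm high, with a collar round the bar out to x = 28 mm. Bar axis at z = 46 mm.
- bar_tip (a point): End of the bar at the roller's side (x = 225, z = 46 mm in the arm's frame); the tail ends at x = -87 mm in a collar with a spring eye. Grip the bare bar between hub and roller clamp, across it, from above. The bar is an oily thin-walled tube: it dents above 70 N a finger (55 to 60 N is right), and gripped over 10 mm off its balance point a heavy arm twists between the fingers, heavy side down.
- roller_clamp (a joint): Place of the blue roller clamp on the bar, m: its middle and the roller's axis are at x = 0.150 + this in the arm's frame. It varies and is clamped tight (40 N). Block 30 mm along the bar, 34 mm wide, z = 35 to 57 mm; black roller below, radius 29 mm, on a foot level with the hub's underside. Rest of the arm: 0.38 kg, balance at x = -8 mm.
- roller: The black roller under the blue clamp; origin on its axis, 3.5 mm over the arm's underside. It may be hollow or solid, which cannot be seen: clamp and roller together weigh 0.13 to 0.55 kg, so the arm's balance point lies anywhere between about 30 and 120 mm from the bore's axis.
- spray_can: Blue and white aerosol can with a red cap, 188 mm high, 54 mm in diameter, standing loose on the bench behind the plate; origin near the centre of its foot (axis at x = -3, y = -13 mm). Leave it alone.
- spanner: Loose open-ended spanner, 220 mm long, 4 mm thick, lying on the bench before the plate; origin at its middle. Leave it alone.
- brass_bolt: Small loose brass bolt, 43 x 26 x 10 mm, lying on the plate between the pulleys; origin at the middle of its underside. Leave it alone.
- steel_bolt: Small loose steel bolt with nut, 39 x 41 x 17 mm, lying on the plate between the pulleys; origin at the middle of its underside. Leave it alone.

How it is judged:
By the outcome, as a careful person would: the job done as asked, in the order asked, and still so for the second after the job is handed in, with the robot touching nothing.
It also fails if it takes over 58 s, if anything falls off the work surface, if the arm or the gripper's body presses on something with over 40 N, if the wrist force passes 120 N, or if a joint passes its speed limit or range.

## Working session

There is one attempt and no reset: what is moved stays moved. The work goes in short steps, Python scripts to look and compute and a tool call to move; the robot and the scene stay as the last step left them, time stands still between calls to the robot, and variables do not carry over. Pictures are saved under pics/ and viewed, at most 10 in all, crops included, and the job is handed in when it is done.

Besides the shell and the picture viewer there is one more tool, called by a JSON object that holds its "name" and its "arguments", one argument or row to a line. carry_out: Moves the arm, as the interface text tells. Its arguments: {"type":"object","properties":{"commands":{"type":"array"},"grip_force":{"type":"number"}},"required":["commands"]}

```bash
mkdir -p pics; cat > h.py <<'E'
from workcell import *
import numpy as np, cv2
def save(n,f):
    im=snapshot(n); cv2.imwrite('pics/'+f,im[:,:,::-1]); return im
def ray(ci,u,v):
    K=np.array([[ci['fx'],0,ci['cx']],[0,ci['fy'],ci['cy']],[0,0,1.]])
    p=cv2.undistortPoints(np.array([[[u,v]]],float),K,np.array(ci['D'],float))[0,0]
    T=np.array(ci['world_from_camera']); d=T[:3,:3]@np.array([p[0],-p[1],-1.]); return T[:3,3],d
def onz(ci,u,v,z):
    o,d=ray(ci,u,v); return o+d*(z-o[2])/d[2]
def proj(ci,P):
    T=np.linalg.inv(np.array(ci['world_from_camera'])); c=T[:3,:3]@np.array(P,float)+T[:3,3]
    K=np.array([[ci['fx'],0,ci['cx']],[0,ci['fy'],ci['cy']],[0,0,1.]])
    return cv2.projectPoints(np.array([[c[0],-c[1],-c[2]]]),np.zeros(3),np.zeros(3),K,np.array(ci['D'],float))[0][0,0]
E
python3 - <<'E'
from h import *
s=observe(); print(s['eef_pos'],np.round(s['ee_rot'],3),s['force'],s['grip_width'])
a=save('scene','scene0.png');b=save('side','side0.png');c=save('wrist','wrist0.png')
for n in('scene','side','wrist'):
    ci=camera_info(n); print(n,ci['fx'],ci['D'],np.round(ci['world_from_camera'],3).tolist())
cv2.imwrite('pics/all0.png',np.vstack([np.hstack([a,b])])[:,:,::-1])
E
```

```text
[5.24585045e-01 7.16251666e-05 2.30757148e-01] [[-0.     1.    -0.001]
 [ 1.     0.     0.   ]
 [ 0.    -0.001 -1.   ]] [0.35465236 0.98531727 0.58506133] 0.08552508731323416
scene 370.11564670271855 [-0.08111973  0.          0.          0.          0.        ] [[0.631, 0.55, -0.546, 0.073], [-0.775, 0.441, -0.452, -0.303], [-0.007, 0.709, 0.705, 0.656], [0.0, 0.0, 0.0, 1.0]]
side 425.3638485821671 [-0.00466654  0.          0.          0.          0.        ] [[1.0, -0.006, 0.01, 0.574], [0.011, 0.375, -0.927, -0.741], [0.002, 0.927, 0.375, 0.382], [0.0, 0.0, 0.0, 1.0]]
wrist 268.74032698142537 [0.01664926 0.         0.         0.         0.        ] [[1.0, -0.0, 0.0, 0.525], [0.0, 0.956, 0.294, 0.076], [-0.001, -0.294, 0.956, 0.375], [0.0, 0.0, 0.0, 1.0]]
```

View pics/scene0.png

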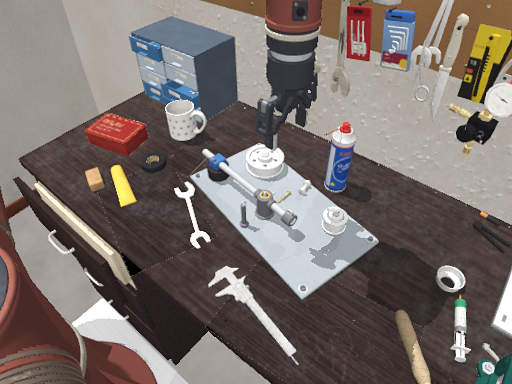

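View pics/side0.png

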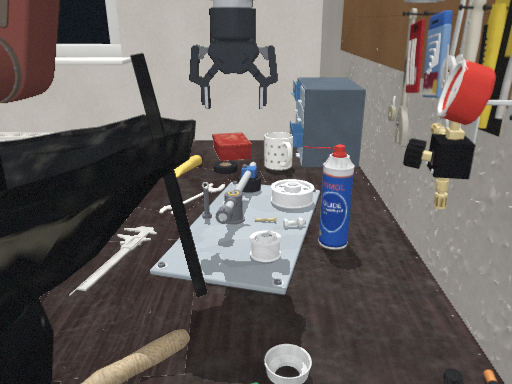

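View pics/wrist0.png

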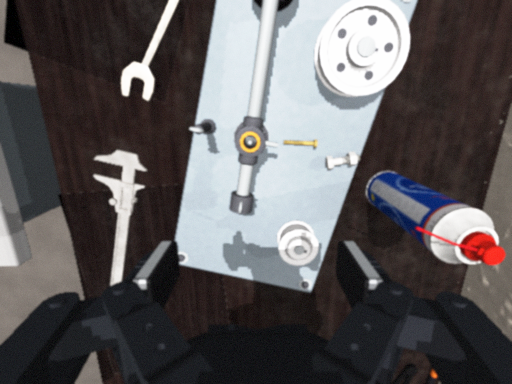

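The pictures show the roller at the far (+y) end beside the large pulley, the hub ring at wrist (250,142), the tail at (241,203), and the can at the right. Next I measure points.

```bash
python3 - <<'E'
from h import *
w=cv2.imread('pics/wrist0.png');s=cv2.imread('pics/scene0.png')
cw=camera_info('wrist');cs=camera_info('scene')
def blob(im,lo,hi,box):
    m=cv2.inRange(cv2.cvtColor(im,cv2.COLOR_BGR2HSV),lo,hi);u0,v0,u1,v1=box
    k=np.zeros_like(m);k[v0:v1,u0:u1]=m[v0:v1,u0:u1]
    v,u=np.nonzero(k);return u,v
u,v=blob(w,(15,120,120),(35,255,255),(230,120,268,162));(c,r)=cv2.minEnclosingCircle(np.c_[u,v].astype(np.float32))
print('ring',c,r,onz(cw,*c,0.068).round(4),'pin top px 250,142',onz(cw,250,142,.076).round(4))
for z,p in((.051,(365,47)),(.051,(298,242))):print('pulley rough',onz(cw,*p,z).round(4))
g=cv2.cvtColor(w,cv2.COLOR_BGR2GRAY)
for v in (10,30,50,70,90,180):
    row=w[v,225:300].astype(int).sum(1)//3;d=np.abs(np.diff(row));i=np.argsort(d)[-6:];print(v,sorted(i+225),)
u,v=blob(s,(100,120,60),(125,255,255),(195,140,240,190));print('blue scene',u.min(),u.max(),v.min(),v.max(),u.mean(),v.mean(),len(u))
cv2.imwrite('pics/crop.png',np.hstack([cv2.resize(s[130:240,185:315],None,fx=3,fy=4.5,interpolation=2)[:495],cv2.resize(w[100:210,200:300],None,fx=4,fy=4.5,interpolation=2)]))
E
```

```text
ring (249.71739196777344, 141.71739196777344) 10.425140380859375 [0.5162 0.0423 0.068 ] pin top px 250,142 [0.5168 0.0429 0.076 ]
pulley rough [0.6403 0.1405 0.051 ]
pulley rough [ 0.5791 -0.0916  0.051 ]
10 [np.int64(253), np.int64(261), np.int64(275), np.int64(276), np.int64(295), np.int64(296)]
30 [np.int64(257), np.int64(270), np.int64(271), np.int64(272), np.int64(277), np.int64(278)]
50 [np.int64(255), np.int64(267), np.int64(268), np.int64(269), np.int64(274), np.int64(275)]
70 [np.int64(252), np.int64(264), np.int64(265), np.int64(266), np.int64(271), np.int64(272)]
90 [np.int64(260), np.int64(261), np.int64(262), np.int64(263), np.int64(268), np.int64(269)]
180 [np.int64(239), np.int64(248), np.int64(249), np.int64(250), np.int64(254), np.int64(255)]
blue scene 209 225 153 170 216.75172413793103 160.89655172413794 145
```

View pics/crop.png

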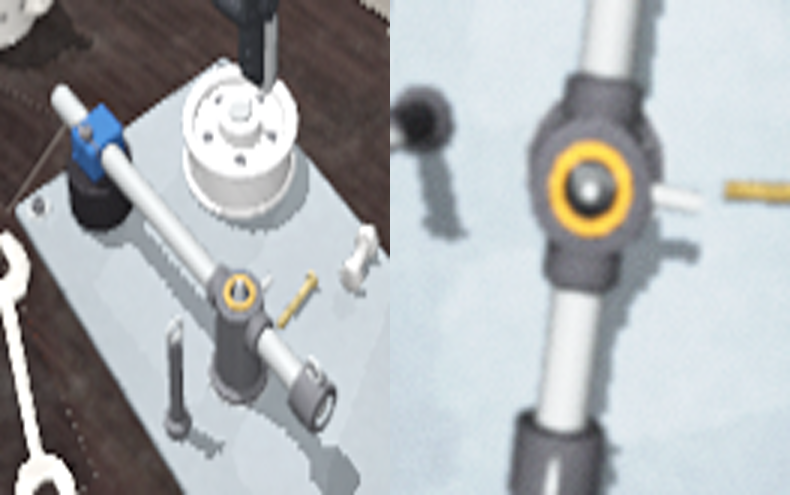

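```bash
python3 - <<'E'
from h import *
cw=camera_info('wrist');cs=camera_info('scene')
a=onz(cw,261.5,50,.056);b=onz(cw,244.5,180,.056);c=onz(cw,268,10,.056)
d=(a-b)/np.linalg.norm(a-b);print(a,b,c,'dir',d,np.degrees(np.arctan2(d[0],d[1])))
P=np.array([.5165,.0425,.056])
print('pin off bar line', np.cross(d,P-b))
for n,px,z in(('blue',(216.75,160.9),.058),('front',(222.3,163.8),.056),('tip',(205.5,150.5),.056),('ring',(185+239/3,130+292/4.5),.068),('pintop',(185+238/3,130+288/4.5),.074),('tail',(185+323/3,130+408/4.5),.056)):
    q=onz(cs,*px,z);print(n,q.round(4),'along',((q-P)@d).round(4),'off',np.cross(d,q-P)[2].round(4))
E
```

```text
[0.52921943 0.13698921 0.056     ] [ 0.50913933 -0.00520021  0.056     ] [0.53566078 0.17327649 0.056     ] dir [0.13983325 0.99017507 0.        ] 8.038196989847474
pin off bar line [ 6.87071974e-18 -9.70288053e-19 -6.18272171e-04]
blue [0.5413 0.2116 0.058 ] along 0.1709 off -0.0009
front [0.5435 0.1952 0.056 ] along 0.1549 off -0.0054
tip [0.5543 0.2637 0.056 ] along 0.2244 off -0.0065
ring [0.5168 0.0421 0.068 ] along -0.0004 off -0.0003
pintop [0.5139 0.0408 0.074 ] along -0.0021 off 0.0024
tail [ 0.5039 -0.0431  0.056 ] along -0.0866 off 0.0006
```

{"name": "carry_out", "arguments": {
  "commands": [
    [[3,0.1,3],4,0.3],
    [[6,0.1,6],8,0.3],
    [[9,0.2,10],8,0.3],
    [[11.2,0.2,14],8,0.3],
    [[11.2,0.2,14],8,0.3]
  ],
  "grip_force": 57
}}

```text
clock: 0.57
eef_pos: [0.5238, 0.1143, 0.0867]
ee_rot: [[0.137, 0.991, -0.006], [0.991, -0.137, 0.0], [-0.0, -0.006, -1.0]]
force: [-1.4, -1.2, 0.2]
grip_width: 0.0557
finger_force: 0.0
```

```bash
python3 - <<'E'
from h import *
s=observe(); p=s['eef_pos'];R=np.array(s['ee_rot']); print(s['clock'],p,np.round(R,3),s['grip_width'],s['qpos'])
w=save('wrist','wrist1.png');cw=camera_info('wrist')
P=np.array([.5165,.0425,.056]);d=np.array([.1398,.9902,0])
for t in(0,.07,.155,.225):print(t,proj(cw,P+t*d))
E
```

```text
0.5667 [0.52375668 0.11434937 0.086744  ] [[ 0.137  0.991 -0.006]
 [ 0.991 -0.137  0.   ]
 [-0.    -0.006 -1.   ]] 0.05571690094814519 [ 7.80547628e-02  4.41121426e-01 -3.39427351e-01  7.96199055e-01
  8.05578709e-04  1.78654324e+00]
0 [261.37641825 308.84150642]
0.07 [262.12935228 226.09258037]
0.155 [263.32681698  97.99923082]
0.225 [264.6940473  -43.56288146]
```

View pics/wrist1.png

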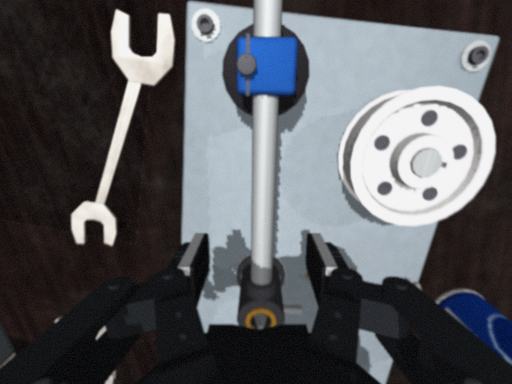

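{"name": "carry_out", "arguments": {
  "commands": [
    [[0,0,1.5],0,0.3],
    [[0,0,1.5],0,0.3],
    [[0,0,1.5],0,0.3],
    [[0,0,1.5],0,0.3]
  ]
}}

```text
clock: 0.95
eef_pos: [0.5277, 0.1116, 0.0774]
ee_rot: [[0.14, 0.99, 0.001], [0.99, -0.14, -0.0], [0.0, 0.001, -1.0]]
force: [0.2, 0.5, 0.4]
grip_width: 0.0554
finger_force: 0.0
```

{"name": "carry_out", "arguments": {
  "commands": [
    [[0,-0.1,1.5],0,0.3],
    [[0,-0.1,3],0,0.3],
    [[0,-0.1,3.9],0,0.3],
    [[0,-0.1,3.9],0,0.3],
    [[0,-0.1,3.9],0,-0.2]
  ]
}}

```text
clock: 1.37
eef_pos: [0.5262, 0.1119, 0.0378]
ee_rot: [[0.14, 0.99, -0.0], [0.99, -0.14, 0.0], [0.0, -0.0, -1.0]]
force: [-0.9, -0.3, -0.2]
grip_width: 0.0445
finger_force: 0.0
```

{"name": "carry_out", "arguments": {
  "commands": [
    [[0,0,0],0,-1],
    [[0,0,0],0,-1],
    [[0,0,0],0,-1],
    [[0,0,0],0,-1],
    [[0,0,0],0,-1]
  ],
  "grip_force": 57
}}

```text
clock: 1.78
eef_pos: [0.5269, 0.1121, 0.0383]
ee_rot: [[0.139, 0.99, 0.002], [0.99, -0.139, 0.0], [0.0, 0.002, -1.0]]
force: [-0.2, -1.3, 5.8]
grip_width: 0.0142
finger_force: 55.4
```

```bash
python3 - <<'E'
from h import *
s=observe(); print(s['force'],s['torque'],s['finger_force'],s['eef_pos'])
E
```

```text
[-0.2410847  -1.31748037  5.75786724] [-0.09600671  0.18111473 -0.19446854] 55.448471903800964 [0.52687871 0.11214551 0.03832887]
```

{"name": "carry_out", "arguments": {
  "commands": [
    [[0,0,-0.2],0,-1],
    [[0,0,-0.4],0,-1],
    [[0,0,-0.6],0,-1],
    [[0,0,-0.8],0,-1],
    [[0,0,-1],0,-1]
  ]
}}

```text
clock: 2.2
eef_pos: [0.5257, 0.1121, 0.0472]
ee_rot: [[0.139, 0.99, -0.001], [0.99, -0.139, -0.0], [-0.0, -0.001, -1.0]]
force: [0.2, 0.1, -7.1]
grip_width: 0.0141
finger_force: 55.6
```

{"name": "carry_out", "arguments": {
  "commands": [
    [[0,0,0],0,-1],
    [[0,0,0],0,-1],
    [[0,0,0],0,-1],
    [[0,0,0],0,-1]
  ]
}}

```text
clock: 2.53
eef_pos: [0.5259, 0.1121, 0.0472]
ee_rot: [[0.139, 0.99, -0.0], [0.99, -0.139, -0.0], [-0.0, -0.0, -1.0]]
force: [0.2, 0.3, -7.1]
grip_width: 0.0138
finger_force: 55.6
```

```bash
python3 - <<'E'
from h import *
for i in range(6):
    s=observe(); print(np.round(s['force'],2),np.round(s['torque'],3),s['finger_force'],s['eef_pos']); im=save('side' if i%2 else 'scene','lift%d.png'%i)
b=cv2.imread('pics/lift1.png');a=cv2.imread('pics/lift0.png')
cv2.imwrite('pics/lift.png',np.hstack([cv2.resize(a[130:240,185:315],None,fx=3,fy=4.5),cv2.resize(b[150:260,190:290],None,fx=4,fy=4.5)]))
E
```

```text
[ 0.17  0.28 -7.11] [ 0.018 -0.06  -0.006] 55.57422995567322 [0.52589315 0.11212762 0.04719342]
[ 0.08  0.3  -6.08] [-0.019  0.003 -0.069] 55.573487877845764 [0.5258878  0.11213226 0.04718321]
[ 0.41 -0.01 -7.  ] [ 0.029 -0.004 -0.049] 55.57366490364075 [0.52589832 0.11214175 0.04718383]
[ 0.9   0.35 -7.92] [-0.051  0.02   0.061] 55.57372212409973 [0.52594837 0.1121266  0.0472167 ]
[ 0.07  0.74 -5.99] [0.002 0.045 0.022] 55.573750734329224 [0.52594779 0.11213124 0.04721837]
[-0.29 -0.19 -6.67] [0.025 0.02  0.039] 55.57352900505066 [0.52594487 0.11211759 0.04725224]
```

View pics/lift.png

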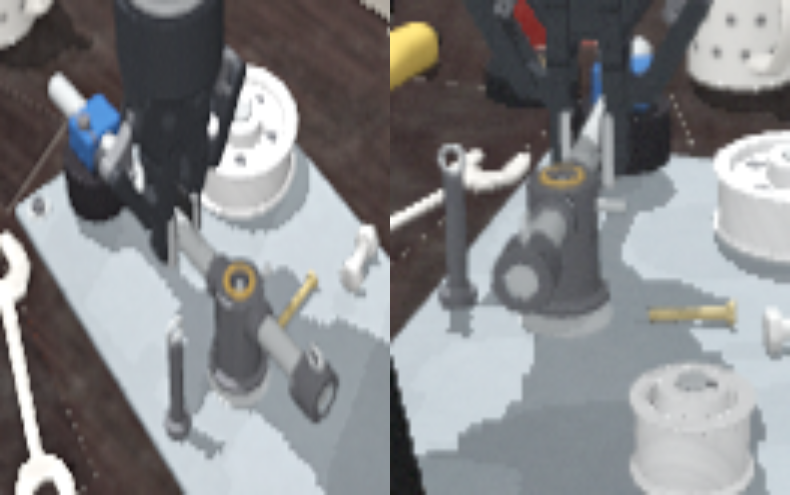

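```bash
python3 - <<'E'
from h import *
F=[]
for i in range(24):
    s=observe(); F.append(np.r_[s['force'],s['torque']]); snapshot('side')
F=np.array(F);m=F.mean(0);e=F.std(0)/24**.5;print(m.round(3),e.round(3),'bal off mm',m[3]/m[2]*1000)
def cen(f):
    im=cv2.imread(f);M=cv2.inRange(cv2.cvtColor(im,cv2.COLOR_BGR2HSV),(100,120,60),(125,255,255))[140:190,195:240];v,u=np.nonzero(M)
    M2=cv2.inRange(cv2.cvtColor(im,cv2.COLOR_BGR2HSV),(12,120,100),(35,255,255))[170:215,250:280];v2,u2=np.nonzero(M2)
    return u.mean(),v.mean(),len(u),u2.mean(),v2.mean(),len(u2)
print(np.round(cen('pics/scene0.png'),1),np.round(cen('pics/lift0.png'),1))
cs=camera_info('scene')
for P in((.5404,.2118),(.5165,.0425)):print(proj(cs,[*P,.068])-proj(cs,[*P,.078]))
E
```

```text
[-6.700e-02  1.360e-01 -6.786e+00 -2.000e-03  1.000e-03 -7.000e-03] [0.083 0.078 0.112 0.005 0.006 0.006] bal off mm 0.3346937213205428
[ 21.8  20.9 145.   14.6  25.3  23. ] [ 20.7  18.  137.   14.3  23.   21. ]
[0.34629037 3.14137672]
[-0.03304329  3.17583317]
```

{"name": "carry_out", "arguments": {
  "commands": [
    [[0,0,0.3],0,-1],
    [[0,0,0.6],0,-1],
    [[0,0,0.8],0,-1],
    [[0,0,0.9],0,-1],
    [[0,0,1.0],0,-1]
  ]
}}

```text
clock: 4.45
eef_pos: [0.526, 0.1121, 0.0382]
ee_rot: [[0.139, 0.99, 0.0], [0.99, -0.139, -0.0], [-0.0, 0.0, -1.0]]
force: [-7.8, -0.6, 24.0]
grip_width: 0.014
finger_force: 58.8
```

{"name": "carry_out", "arguments": {
  "commands": [
    [[0,0,0],0,-1],
    [[0,0,0],0,-0.2],
    [[0,0,0],0,0.2],
    [[0,0,0],0,0.2],
    [[0,0,0],0,0.2]
  ]
}}

```text
clock: 4.87
eef_pos: [0.5264, 0.1122, 0.0374]
ee_rot: [[0.139, 0.99, 0.001], [0.99, -0.139, 0.0], [0.0, 0.001, -1.0]]
force: [0.7, -0.3, -1.1]
grip_width: 0.0513
finger_force: 0.0
```

{"name": "carry_out", "arguments": {
  "commands": [
    [[0.2,0,0],0,0.2],
    [[0.2,0,0],0,0.2],
    [[0.2,0,0],0,-1],
    [[0.2,0,0],0,-1],
    [[0.2,0,0],0,-1]
  ]
}}

```text
clock: 5.28
eef_pos: [0.5262, 0.1142, 0.0373]
ee_rot: [[0.139, 0.99, -0.0], [0.99, -0.139, 0.0], [-0.0, -0.0, -1.0]]
force: [-4.0, 1.9, 6.0]
grip_width: 0.0154
finger_force: 8.7
```

{"name": "carry_out", "arguments": {
  "commands": [
    [[0,0,0],0,-1],
    [[0,0,0],0,-1],
    [[0,0,0],0,-1],
    [[0,0,0],0,-1]
  ],
  "grip_force": 57
}}

```text
clock: 5.62
eef_pos: [0.5262, 0.1141, 0.0374]
ee_rot: [[0.139, 0.99, -0.0], [0.99, -0.139, 0.0], [0.0, -0.0, -1.0]]
force: [-2.6, 0.3, 4.8]
grip_width: 0.0142
finger_force: 55.5
```

{"name": "carry_out", "arguments": {
  "commands": [
    [[0,0,-0.2],0,-1],
    [[0,0,-0.5],0,-1],
    [[0,0,-1],0,-1],
    [[0,0,-1.5],0,-1],
    [[0,0,-2],0,-1]
  ]
}}

```text
clock: 6.03
eef_pos: [0.5262, 0.1141, 0.0577]
ee_rot: [[0.139, 0.99, -0.0], [0.99, -0.139, -0.0], [-0.0, -0.0, -1.0]]
force: [0.2, 0.5, -6.6]
grip_width: 0.0142
finger_force: 55.6
```

```bash
python3 - <<'E'
from h import *
F=[]
for i in range(10):
    s=observe(); F.append(np.r_[s['force'],s['torque']]); im=snapshot('scene')
print(np.mean(F,0).round(3),s['eef_pos'])
cv2.imwrite('pics/lift2.png',im[:,:,::-1])
def cen(f):
    im=cv2.imread(f);H=cv2.cvtColor(im,cv2.COLOR_BGR2HSV);M=cv2.inRange(H,(100,120,60),(125,255,255))[135:190,195:240];v,u=np.nonzero(M)
    M2=cv2.inRange(H,(12,120,100),(35,255,255))[170:215,250:280];v2,u2=np.nonzero(M2)
    return u.mean(),v.mean(),len(u),u2.mean(),v2.mean(),len(u2)
a=np.array(cen('pics/scene0.png'));b=np.array(cen('pics/lift2.png'));print(a.round(1),(b-a).round(2))
cw=camera_info('scene');w=camera_info('wrist')
# plate left edge & can from first wrist picture need old camera pose
T=np.array([[1,0,0,.525],[0,.956,.294,.076],[-.001,-.294,.956,.375],[0,0,0,1]]);w0=dict(w,world_from_camera=T)
e1=onz(w0,217,5,.01);e2=onz(w0,178,230,.01);print('edge',e1,e2,np.degrees(np.arctan2(*(e1-e2)[:2])))
print('can foot',onz(w0,383,190,0.02),onz(cw,336,183,.0))
E
```

```text
[-0.147  0.109 -6.443  0.017 -0.013 -0.008] [0.5260705  0.11413428 0.05707961]
[ 21.8  25.9 145.   14.6  25.3  23. ] [ -1.74  -6.27 -11.    -0.26  -6.14   6.  ]
edge [0.47825579 0.1926504  0.01      ] [ 0.40764338 -0.0928906   0.01      ] 13.89019741906481
can foot [ 0.69733985 -0.02815638  0.02      ] [ 0.71391295 -0.03327676  0.        ]
```

{"name": "carry_out", "arguments": {
  "commands": [
    [[0,0,-1],0,-1],
    [[0,0,-2.5],0,-1],
    [[0,0,-4],0,-1],
    [[0,0,-5.5],0,-1],
    [[0,0,-7],0,-1]
  ]
}}

```text
clock: 6.95
eef_pos: [0.5262, 0.1141, 0.1287]
ee_rot: [[0.139, 0.99, 0.0], [0.99, -0.139, 0.0], [0.0, 0.0, -1.0]]
force: [0.3, 0.5, -6.4]
grip_width: 0.0142
finger_force: 55.9
```

{"name": "carry_out", "arguments": {
  "commands": [
    [[0,0,-1.2],0,-1],
    [[0,-1,-2.2],0,-1],
    [[0,-2.5,-2.7],0,-1],
    [[0,-4,-3],0,-1],
    [[0,-5.5,-3],0,-1]
  ]
}}

```text
clock: 7.37
eef_pos: [0.4717, 0.1219, 0.1587]
ee_rot: [[0.139, 0.99, 0.002], [0.99, -0.139, 0.0], [0.0, 0.002, -1.0]]
force: [0.3, -0.3, -7.0]
grip_width: 0.0142
finger_force: 56.3
```

```bash
python3 - <<'E'
from h import *
s=observe(); print(s['clock'],s['eef_pos'],np.round(s['force'],1),s['qpos'].round(2) if hasattr(s['qpos'],'round') else s['qpos'])
a=save('scene','up_s.png')
E
```

```text
7.3667 [0.47167612 0.121864   0.15868866] [ 0.3 -0.3 -7. ] [ 0.1   0.27 -0.38  0.92  0.    1.81]
```

View pics/up_s.png

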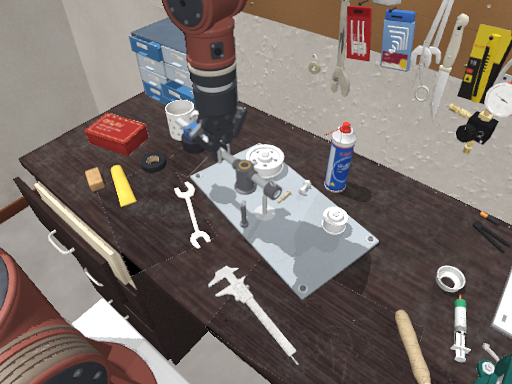

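{"name": "carry_out", "arguments": {
  "commands": [
    [[0,-1,0],-3,-1],
    [[0,-2,0],-8,-1],
    [[0,-2,0],-13,-1],
    [[0,-2,0],-19,-1],
    [[0,-2,0],-25,-1]
  ]
}}

```text
clock: 7.83
eef_pos: [0.452, 0.1246, 0.1581]
ee_rot: [[-0.297, 0.955, 0.001], [0.955, 0.297, 0.0], [-0.0, 0.001, -1.0]]
force: [0.4, -0.4, -6.0]
grip_width: 0.0142
finger_force: 56.6
```

{"name": "carry_out", "arguments": {
  "commands": [
    [[0,0,0],-5,-1],
    [[0,0,0],-10,-1],
    [[0,0,0],-15,-1],
    [[0,0,0],-20,-1],
    [[0,0,0],-25,-1]
  ]
}}

```text
clock: 8.25
eef_pos: [0.4521, 0.1245, 0.1579]
ee_rot: [[-0.672, 0.74, 0.0], [0.74, 0.672, 0.0], [-0.0, 0.0, -1.0]]
force: [-0.3, -0.0, -6.2]
grip_width: 0.0142
finger_force: 56.7
```

{"name": "carry_out", "arguments": {
  "commands": [
    [[0,0,0],-5,-1],
    [[0,0,0],-10,-1],
    [[0,0,0],-15,-1],
    [[0,0,0],-20,-1],
    [[0,0,0],-25,-1]
  ]
}}

```text
clock: 8.67
eef_pos: [0.4521, 0.1246, 0.158]
ee_rot: [[-0.922, 0.387, 0.0], [0.387, 0.922, 0.0], [-0.0, 0.0, -1.0]]
force: [-0.8, -0.0, -6.7]
grip_width: 0.0142
finger_force: 56.7
```

{"name": "carry_out", "arguments": {
  "commands": [
    [[0,0,0],-5,-1],
    [[0,0,0],-10,-1],
    [[0,0,0],-15,-1],
    [[0,0,0],-20,-1],
    [[0,0,0],-25,-1]
  ]
}}

```text
clock: 9.08
eef_pos: [0.4521, 0.1245, 0.1579]
ee_rot: [[-0.999, -0.039, 0.0], [-0.039, 0.999, 0.0], [-0.0, 0.0, -1.0]]
force: [0.2, 0.3, -6.4]
grip_width: 0.0139
finger_force: 56.6
```

{"name": "carry_out", "arguments": {
  "commands": [
    [[0,0,0],-5,-1],
    [[0,0,0],-10,-1],
    [[0,0,0],-15,-1],
    [[0,0,0],-20,-1],
    [[0,0,0],-25,-1]
  ]
}}

```text
clock: 9.5
eef_pos: [0.4521, 0.1245, 0.158]
ee_rot: [[-0.889, -0.458, 0.0], [-0.458, 0.889, -0.0], [-0.0, -0.0, -1.0]]
force: [-0.6, -0.3, -6.8]
grip_width: 0.0143
finger_force: 56.6
```

{"name": "carry_out", "arguments": {
  "commands": [
    [[0,0,0],-5,-1],
    [[0,0,0],-10,-1],
    [[0,0,0],-15,-1],
    [[0,0,0],-20,-1],
    [[0,0,0],-25,-1]
  ]
}}

```text
clock: 9.92
eef_pos: [0.4521, 0.1246, 0.1579]
ee_rot: [[-0.612, -0.791, 0.0], [-0.791, 0.612, 0.0], [-0.0, -0.0, -1.0]]
force: [-0.5, -0.4, -7.0]
grip_width: 0.014
finger_force: 56.6
```

{"name": "carry_out", "arguments": {
  "commands": [
    [[0,0,0],-6,-1],
    [[0,0,0],-12,-1],
    [[0,0,0],-18,-1],
    [[0,0,0],-22,-1],
    [[0,0,0],-24,-1]
  ]
}}

```text
clock: 10.33
eef_pos: [0.4521, 0.1245, 0.158]
ee_rot: [[-0.238, -0.971, 0.0], [-0.971, 0.238, 0.0], [-0.0, -0.0, -1.0]]
force: [-0.6, 0.1, -6.3]
grip_width: 0.014
finger_force: 56.6
```

```bash
python3 - <<'E'
from h import *
s=observe(); p=np.array(s['eef_pos']);R=np.array(s['ee_rot']);print(s['clock'],p,np.round(R,3).tolist(),np.round(s['force'],1),np.round(s['qpos'],2))
b=save('wrist','t_w.png');a=save('scene','t_s.png')
np.savez('t.npz',T=camera_info('wrist')['world_from_camera'])
cv2.imwrite('pics/t.png',np.vstack([np.hstack([cv2.resize(a[100:300,150:400],(400,320)),cv2.resize(b,(400,300))[:,:] if False else cv2.resize(b,(400,320))])])[:,:,::-1])
E
```

```text
10.3333 [0.45206963 0.12454366 0.15796229] [[-0.238, -0.971, 0.0], [-0.971, 0.238, 0.0], [-0.0, -0.0, -1.0]] [-0.6  0.1 -6.3] [ 0.11  0.24 -0.42  0.9  -0.   -1.22]
```

View pics/t.png

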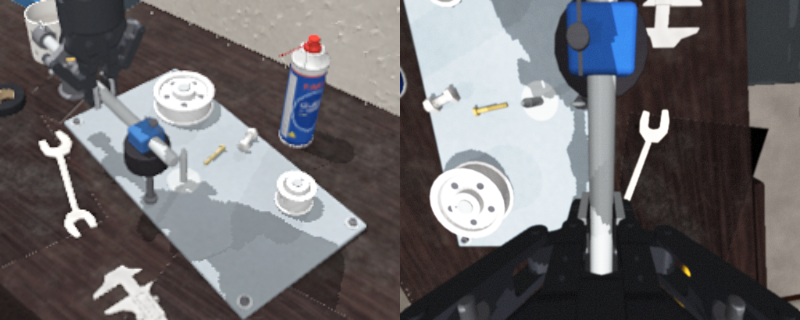

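```bash
python3 - <<'E'
from h import *
a=cv2.imread('pics/t_s.png',0);w=cv2.imread('pics/t_w.png',0)
cs=camera_info('scene');cw=dict(camera_info('wrist'),world_from_camera=np.load('t.npz')['T'])
P=(.5165,.0425)
for c in(cs,cw):print([proj(c,[*P,z]).round(1).tolist() for z in(.01,.062,.076)])
u,v=proj(cs,[*P,.07]).astype(int);print(u,v);print(a[v-8:v+14,u-7:u+9])
u,v=proj(cw,[*P,.05]).astype(int);print(u,v);print(w[v-10:v+12:1,u-14:u+18:1])
E
```

```text
[[264.3, 212.2], [264.4, 196.7], [264.5, 192.3]]
[[178.8, 120.9], [161.9, 123.1], [156.0, 123.8]]
264 194
[[209 208 208 208 207 207 208 207 207 208 207 207 205 204 208 213]
 [212 207 207 207 207 207 206 206 206 206 205 205 205 208 211 213]
 [203 207 206 206 206 207 206 206 206 204 204 209 211 212 212 211]
 [197 207 206 206 206 206 206 205 205 204 207 210 212 212 212 212]
 [196 208 206 206 206 206 210 212 211 211 212 212 212 211 211 212]
 [197 209 210 211 211 212 214 215 214 215 214 213 213 211 211 211]
 [202 215 214 213 213 215 210 195 197 211 215 213 212 211 211 211]
 [180 210 215 214 215 215 187 172 165 203 214 212 211 210 210 212]
 [158 178 208 216 215 217 177 163 155 172 204 211 211 211 211 213]
 [163 157 179 210 217 208 172 164 159 164 203 213 211 212 212 212]
 [175 165 158 180 211 188 161 166 163 148 201 214 213 213 213 212]
 [177 175 167 163 185 164 156 168 163 148 202 214 212 213 212 211]
 [180 178 160 150 153 145 158 166 159 147 202 215 212 211 211 211]
 [169 158 149 145 144 140 153 160 155 138 201 214 211 209 209 210]
 [157 147 147 142 154 146 151 159 155 135 201 215 212 21
[... 2715 characters left out ...]
0 242 245 246 247 248 248 249 249]
 [231 230 232 230 231 233 229 227 211 194 178 181 191 203 205 219 228 235
  241 243 245 246 248 247 248 249 248 248 248 248 248 249]
 [232 232 229 231 231 234 239 245 244 240 238 239 240 243 246 246 247 248
  249 249 249 249 249 249 248 249 249 249 249 250 249 249]
 [232 233 231 233 232 234 237 245 247 249 248 249 249 249 250 250 249 249
  249 250 249 249 250 249 249 249 250 250 250 249 249 250]
 [230 233 231 228 233 232 235 241 245 248 249 249 249 249 248 249 249 249
  249 248 249 249 249 249 249 249 249 249 249 249 249 249]
 [233 232 232 233 233 232 234 236 241 247 248 249 249 249 248 248 249 249
  249 248 249 249 249 249 248 249 249 249 249 249 249 249]]
```

{"name": "carry_out", "arguments": {
  "commands": [
    [[0.8,-0.4,0],0,-1],
    [[2.2,-1.3,0],0,-1],
    [[3.8,-2.3,0],0,-1],
    [[5.4,-3.2,0],0,-1],
    [[7,-4.2,0],0,-1]
  ]
}}

```text
clock: 10.85
eef_pos: [0.476, 0.0453, 0.1576]
ee_rot: [[-0.243, -0.97, 0.0], [-0.97, 0.243, -0.0], [0.0, -0.0, -1.0]]
force: [0.9, 0.6, -6.1]
grip_width: 0.0139
finger_force: 56.6
```

{"name": "carry_out", "arguments": {
  "commands": [
    [[1.7,-1,0],0,-1],
    [[3.4,-2,0],0,-1],
    [[5,-3,0],0,-1],
    [[6.2,-3.7,0],0,-1],
    [[6.7,-4,0],0,-1]
  ]
}}

```text
clock: 11.27
eef_pos: [0.4991, -0.0305, 0.1576]
ee_rot: [[-0.245, -0.97, 0.001], [-0.97, 0.245, -0.001], [0.001, -0.001, -1.0]]
force: [0.1, 0.3, -6.4]
grip_width: 0.0142
finger_force: 56.6
```

{"name": "carry_out", "arguments": {
  "commands": [
    [[0,0,1],0,-1],
    [[0,0,2],0,-1],
    [[0,0,2.5],0,-1],
    [[0,0,2.5],0,-1]
  ]
}}

```text
clock: 11.6
eef_pos: [0.4967, -0.0272, 0.1304]
ee_rot: [[-0.241, -0.97, -0.003], [-0.97, 0.241, 0.001], [-0.0, 0.004, -1.0]]
force: [-1.4, 0.5, -7.0]
grip_width: 0.0144
finger_force: 56.6
```

```bash
python3 - <<'E'
from h import *
s=observe(); p=np.array(s['eef_pos']);R=np.array(s['ee_rot'])
a=save('scene','n_s.png');b=save('side','n_d.png')
pin=np.array([.5165,.0425]);bore=p-R[:,0]*.0725
print(p,R[:,0],'bore',bore,'err tool',(R.T@np.r_[pin-bore[:2],0]).round(4))
zt=p[2]+.019+.012
for n,im in(('scene',a),('side',b)):
    c=camera_info(n);q=proj(c,[*bore[:2],zt]);H=cv2.cvtColor(im,cv2.COLOR_RGB2HSV);u,v=q.astype(int)
    M=cv2.inRange(H,(12,120,90),(35,255,255))[v-15:v+15,u-15:u+15];y,x=np.nonzero(M)
    if len(x): m=((x.min()+x.max())/2+u-15,(y.min()+y.max())/2+v-15);print(n,'pred',q.round(1),'seen',m,len(x),'on plane',onz(c,*m,zt).round(4))
cv2.imwrite('pics/n.png',np.hstack([cv2.resize(a[130:250,190:350],(400,300),interpolation=2),cv2.resize(b[140:260,170:330],(400,300),interpolation=2)])[:,:,::-1])
E
```

```text
[ 0.49672726 -0.02716311  0.13044329] [-2.41302698e-01 -9.70449896e-01 -8.27120419e-05] bore [0.51422171 0.04319451 0.13044929] err tool [ 0.0001 -0.0024 -0.    ]
scene pred [263.8 163.3] seen (np.float64(261.0), np.float64(163.5)) 13 on plane [0.5102 0.0472 0.1614]
```

{"name": "carry_out", "arguments": {
  "commands": [
    [[0,0,0],0,-1],
    [[0,0,0.5],0,-1],
    [[0,0,1],0,-1],
    [[0,0,1],0,-1],
    [[0,0,1],0,-1]
  ]
}}

```text
clock: 12.12
eef_pos: [0.4981, -0.0281, 0.1219]
ee_rot: [[-0.242, -0.97, -0.001], [-0.97, 0.242, 0.0], [0.0, 0.001, -1.0]]
force: [0.7, 0.3, -7.9]
grip_width: 0.0142
finger_force: 56.6
```

```bash
python3 - <<'E'
from h import *
for i in range(3):
    s=observe(); p=np.array(s['eef_pos']);R=np.array(s['ee_rot']); a=snapshot('scene')
b=save('side','n_d.png');cv2.imwrite('pics/n_s.png',a[:,:,::-1])
pin=np.array([.5165,.0425]);bore=p-R[:,0]*.0725
print(p,R[:,0].round(3),'err tool',(R.T@np.r_[pin-bore[:2],0]).round(4))
zt=p[2]+.019+.012
for n,im in(('scene',a),('side',b)):
    c=camera_info(n);q=proj(c,[*bore[:2],zt]);H=cv2.cvtColor(im,cv2.COLOR_RGB2HSV);u,v=q.astype(int)
    M=cv2.inRange(H,(12,90,60),(38,255,255))[v-12:v+12,u-14:u+14];y,x=np.nonzero(M)
    if len(x): m=((x.min()+x.max())/2+u-14,(y.min()+y.max())/2+v-12);print(n,'pred',q.round(1),'seen',m,len(x),'on plane',onz(c,*m,zt).round(4))
cv2.imwrite('pics/n.png',np.hstack([cv2.resize(a[130:250,190:350],(400,300),interpolation=2),cv2.resize(b[140:260,170:330],(400,300),interpolation=2)])[:,:,::-1])
E
```

```text
[ 0.49845801 -0.02822103  0.12231451] [-0.242 -0.97  -0.   ] err tool [-0.0005 -0.0004  0.    ]
scene pred [264.7 166.1] seen (np.float64(264.0), np.float64(165.5)) 35 on plane [0.5164 0.0444 0.1533]
```

View pics/n.png

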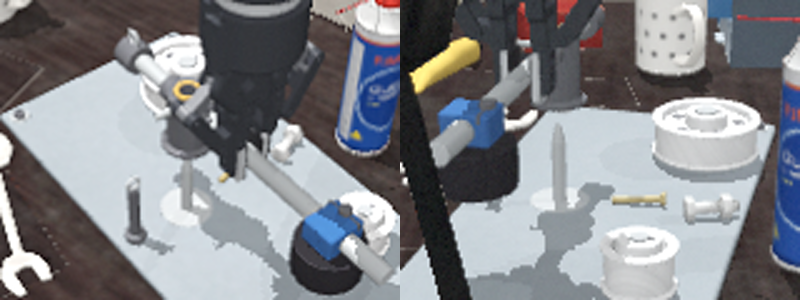

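{"name": "carry_out", "arguments": {
  "commands": [
    [[-0.1,0,0.5],0,-1],
    [[-0.1,0,1.2],0,-1],
    [[-0.1,0,1.9],0,-1],
    [[-0.1,0,2.6],0,-1],
    [[-0.1,0,3.2],0,-1]
  ]
}}

```text
clock: 12.73
eef_pos: [0.4982, -0.0272, 0.0891]
ee_rot: [[-0.242, -0.97, -0.001], [-0.97, 0.242, 0.0], [0.0, 0.001, -1.0]]
force: [-0.8, -1.0, -6.4]
grip_width: 0.0144
finger_force: 56.7
```

{"name": "carry_out", "arguments": {
  "commands": [
    [[0,0,0.4],0,-1],
    [[0,0,0.8],0,-1],
    [[0,0,1.2],0,-1],
    [[0,0,1.4],0,-1]
  ]
}}

```text
clock: 13.07
eef_pos: [0.4985, -0.0272, 0.0758]
ee_rot: [[-0.242, -0.97, -0.0], [-0.97, 0.242, 0.0], [-0.0, 0.0, -1.0]]
force: [-0.0, -0.2, -7.5]
grip_width: 0.0139
finger_force: 56.7
```

{"name": "carry_out", "arguments": {
  "commands": [
    [[0,0,0.6],0,-1],
    [[0,0,1.2],0,-1],
    [[0,0,1.8],0,-1],
    [[0,0,2.4],0,-1],
    [[0,0,2.8],0,-1]
  ]
}}

```text
clock: 13.48
eef_pos: [0.4983, -0.0272, 0.0474]
ee_rot: [[-0.242, -0.97, -0.001], [-0.97, 0.242, 0.0], [0.0, 0.001, -1.0]]
force: [-0.4, -0.3, -7.1]
grip_width: 0.0145
finger_force: 56.7
```

{"name": "carry_out", "arguments": {
  "commands": [
    [[0,0,0.3],0,-1],
    [[0,0,0.5],0,-1],
    [[0,0,0.7],0,-1],
    [[0,0,0.8],0,-1]
  ]
}}

```text
clock: 13.82
eef_pos: [0.4987, -0.0272, 0.0401]
ee_rot: [[-0.242, -0.97, -0.0], [-0.97, 0.242, -0.0], [0.0, 0.0, -1.0]]
force: [-1.5, 0.5, -5.9]
grip_width: 0.0143
finger_force: 56.7
```

{"name": "carry_out", "arguments": {
  "commands": [
    [[0,0,0.1],0,-1],
    [[0,0,0.2],0,-1],
    [[0,0,0.2],0,-1]
  ]
}}

```text
clock: 14.07
eef_pos: [0.4987, -0.0272, 0.0383]
ee_rot: [[-0.242, -0.97, 0.0], [-0.97, 0.242, 0.0], [-0.0, -0.0, -1.0]]
force: [0.3, -0.3, -6.3]
grip_width: 0.0138
finger_force: 56.7
```

{"name": "carry_out", "arguments": {
  "commands": [
    [[0,0,0.1],0,-1],
    [[0,0,0.1],0,-1]
  ]
}}

```text
clock: 14.23
eef_pos: [0.499, -0.0273, 0.0375]
ee_rot: [[-0.242, -0.97, 0.001], [-0.97, 0.242, -0.0], [-0.0, -0.001, -1.0]]
force: [-0.5, 0.9, -5.7]
grip_width: 0.0141
finger_force: 56.8
```

{"name": "carry_out", "arguments": {
  "commands": [
    [[0,0,0.1],0,-1],
    [[0,0,0.1],0,-1]
  ]
}}

```text
clock: 14.4
eef_pos: [0.4991, -0.0274, 0.0374]
ee_rot: [[-0.242, -0.97, 0.001], [-0.97, 0.242, -0.0], [0.0, -0.001, -1.0]]
force: [-3.2, 0.1, 8.5]
grip_width: 0.0141
finger_force: 58.3
```

{"name": "carry_out", "arguments": {
  "commands": [
    [[0,0,0.05],0,-1],
    [[0,0,0.05],0,-1]
  ]
}}

```text
clock: 14.57
eef_pos: [0.4992, -0.0274, 0.0373]
ee_rot: [[-0.242, -0.97, 0.001], [-0.97, 0.242, -0.001], [0.0, -0.002, -1.0]]
force: [-5.0, 1.0, 16.8]
grip_width: 0.014
finger_force: 59.2
```

Seated, at the same height as before. Ease off the pressure, open slowly, then retreat.

{"name": "carry_out", "arguments": {
  "commands": [
    [[0,0,-0.1],0,-1],
    [[0,0,-0.1],0,-0.3],
    [[0,0,-0.1],0,0.1],
    [[0,0,-0.1],0,0.2],
    [[0,0,-0.1],0,0.2]
  ]
}}

```text
clock: 14.98
eef_pos: [0.499, -0.0273, 0.0369]
ee_rot: [[-0.242, -0.97, 0.0], [-0.97, 0.242, -0.0], [-0.0, -0.0, -1.0]]
force: [0.4, 0.2, 0.1]
grip_width: 0.0511
finger_force: 0.0
```

{"name": "carry_out", "arguments": {
  "commands": [
    [[0,0,0],0,0.2],
    [[0,0,-1],0,0.2],
    [[0,0,-3],0,0.2],
    [[0,0,-6],0,0.2],
    [[0,0,-9],0,0.2]
  ]
}}

```text
clock: 15.4
eef_pos: [0.4979, -0.0271, 0.1281]
ee_rot: [[-0.242, -0.97, -0.001], [-0.97, 0.242, 0.0], [0.0, 0.001, -1.0]]
force: [0.5, -0.0, 0.4]
grip_width: 0.0511
finger_force: 0.0
```

{"name": "carry_out", "arguments": {
  "commands": [
    [[0,0,-3],0,0.2],
    [[0,0,-6],0,0.2],
    [[0,0,-9],0,0.2],
    [[0,0,-9],0,0.2],
    [[0,0,-9],0,0.2]
  ]
}}

```text
clock: 15.82
eef_pos: [0.4998, -0.0275, 0.2189]
ee_rot: [[-0.242, -0.97, 0.004], [-0.97, 0.242, -0.001], [-0.0, -0.004, -1.0]]
force: [-0.0, -0.0, -0.5]
grip_width: 0.0512
finger_force: 0.0
```

```bash
python3 - <<'E'
from h import *
s=observe(); print(s['clock'],s['eef_pos'],s['force'])
a=save('scene','f_s.png');b=save('side','f_d.png');w=save('wrist','f_w.png')
c=camera_info('scene');H=cv2.cvtColor(a,cv2.COLOR_RGB2HSV);u,v=proj(c,[.5165,.0425,.068]).astype(int)
y,x=np.nonzero(cv2.inRange(H,(12,90,60),(38,255,255))[v-9:v+9,u-10:u+10]);print('ring',onz(c,(x.min()+x.max())/2+u-10,(y.min()+y.max())/2+v-9,.068))
cv2.imwrite('pics/f.png',np.vstack([np.hstack([cv2.resize(a[130:280,180:380],(400,300)),cv2.resize(b[120:270,150:350],(400,300))]),np.hstack([cv2.resize(w,(400,300)),np.zeros((300,400,3),np.uint8)])])[:,:,::-1])
E
```

```text
15.8167 [ 0.49977214 -0.0274531   0.21892461] [-0.0258434  -0.03935178 -0.50674592]
ring [0.51746601 0.04309536 0.068     ]
```

View pics/f.png

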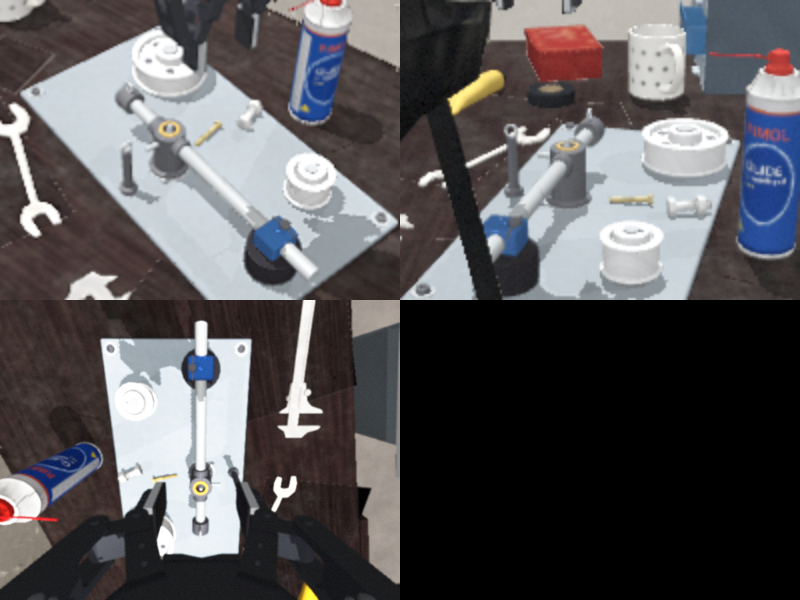

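The arm is seated on the pin, the roller is beside the small pulley, the bar lies parallel to the plate edge, and the other objects look unmoved.

```bash
python3 -c "
from workcell import *
print(close_job())"
```

```text
the job is handed in; nothing more can be done
None
```

I turned the idler arm end for end and handed the job in: it is back fully down on its pin and released, with the roller beside the small pulley and the bar parallel to the plate's long side. The trial lift showed the balance point about 72 mm from the bore, and the can, spanner and bolts look unmoved.

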